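Slide a sample chip along the rail into the corner pocket

TASK

Register the white sample chip in the locating plate: with the fingertips push it across the plate until its long side lies flat against the long rail, then keep it against the rail and slide it along into the corner pocket until it is fully home, flat against both the rail and the end stop, and let go. Only push it: it must stay flat on the plate and must not be knocked, lifted or taken between the fingers. Leave the jar, the dropper bottle and the small beaker beside the plate where they stand.

Things in the scene. Friction and masses are not known exactly. Their poses are not given: they have to be found in the camera images.
- locating_plate: Grey plate, 150 (x) x 264 (y) x 10 mm, fixed on the worktop, with aluminium bars 14 mm high on its top (bar tops 24 mm above the worktop): long rail, end stop and short cheek, which form the corner pocket at its far right end. Origin: centre of its underside, on the worktop; z up, x from the robot's side to the rail, y along the rail away from the pocket; yaw up to 0.4 rad. Else bare and flat.
- rail_face (a point): Mid-length foot of the long rail's guiding face, which looks to the plate's -x: x = +45, y = 0 mm of the plate's frame, on the plate's top (10 mm above the worktop). The rail is 18 mm wide and runs along the plate's whole length (y = -132 to +132 mm).
- stop_face (a point): Foot of the end stop's face, which looks to the plate's +y: x = +27, y = -110 mm of the plate's frame, on the plate's top. The end stop is a cross bar 18 mm thick, from x = -19 mm to the rail.
- cheek_nose (a point): Foot of the rounded free end of the short cheek: x = -4, y = -79 mm of the plate's frame, on the plate's top. The cheek is 14 mm thick and runs parallel to the rail from here to the end stop. The pocket between cheek and rail is 42 mm wide and 31 mm deep, open only to +y: the chip enters it only along the rail.
- pocket_home (a point): Where the chip's origin is when it is fully home: x = +27, y = -83 mm of the plate's frame, on the plate's top (10 mm above the worktop). Axes as the plate's. 23 mm of the chip's length then stand out of the pocket.
- chip: Loose white ceramic chip with a grey round spot on top, 36 (x) x 54 (y) x 14 mm, about 70 g. Origin: centre of its underside; y along its long side. Starts flat on the plate's top at x = -30 to -2, y = +30 to +80 mm of the plate's frame, turned up to 0.5 rad to it. Polished: slides easily on plate and rail (friction about 0.2, less than on the fingers), stays where left. Either end may go first.
- jar: Loose clear jar with a white cap, 48 mm across, 64 mm high, beside the +y end of the plate. Origin: centre of its underside. To be left alone.
- dropper: Loose dropper bottle, 27 mm across, 88 mm high, beside the -y end of the plate. Origin: centre of its underside. To be left alone.
- small_beaker: Loose small clear beaker, 56 mm across, 66 mm high, behind the rail (+x side). Origin: centre of its underside. To be left alone.
Things that resemble listed ones, but are neither listed nor needed, are in the scene too. There is more than one size of the chip; the one meant has the size given above.

How it is judged (in metres and radians):
On the way, in this order (a step that is already met when the one before it is completed fails the run):
1. the chip lies with its long side flat against the rail (within 3 mm), clear of the pocket (x of chip in the frame of pocket_home above -0.003 m and angle between the y axis of chip and the y axis of locating_plate, either way round below 0.08 rad and y of chip in the frame of pocket_home above 0.068 m), for 0.1 s.
2. the chip slides along the rail, still flat against it, up to the pocket's mouth (x of chip in the frame of pocket_home above -0.003 m and angle between the y axis of chip and the y axis of locating_plate, either way round below 0.08 rad and y of chip in the frame of pocket_home between 0.022 and 0.062 m), for 0.05 s.
At the end, for the whole second after the job is handed in: The chip lies flat and at rest in the corner pocket, within 3 mm of the rail and of the end stop and within 0.06 rad of parallel to the rail, and is let go (x of chip in the frame of pocket_home between -0.003 and 0.003 m and y of chip in the frame of pocket_home between -0.003 and 0.003 m and z of chip in the frame of pocket_home below 0.003 m and angle between the y axis of chip and the y axis of locating_plate, either way round below 0.06 rad and angle between chip's own z axis and vertical below 0.05 rad and linear speed of chip below 0.01 m/s); the robot touches nothing.
It fails at once if the chip is lifted more than 6 mm off the plate or tipped (z of chip in the frame of pocket_home above 0.006 m or angle between chip's own z axis and vertical above 0.25 rad).
It fails at once if the chip is taken between the fingers (the grasp point is in or just over the chip's middle) (x of the grasp point in the frame of chip between -0.012 and 0.012 m and y of the grasp point in the frame of chip between -0.02 and 0.02 m and z of the grasp point in the frame of chip below 0.025 m).
It fails at once if the chip is knocked (faster than 0.6 m/s) (linear speed of chip above 0.6 m/s).
It fails at once if the jar, dropper bottle or small beaker is moved more than 12 mm or tipped (distance of any of jar, dropper, small_beaker from where it was at the start of the episode above 0.012 m or angle between any of jar, dropper, small_beaker's own z axis and vertical above 0.3 rad).
It also fails if it takes over 45 s, if anything falls off the work surface, if the arm or the gripper's body presses on something with over 40 N, if the wrist force passes 120 N, or if a joint passes its speed limit or range.

ROBOT

A 7-joint arm with a two-finger parallel gripper is mounted at the origin on a cart in front of the work surface, level with it; the furniture and walls round the work are solid. World frame = base frame: x ahead of the robot, y to its left, z up, the work surface at z = 0. Lengths are in mm, angles in degrees, forces in N, time in s.
With the tool pointing down it reaches from about 425 to 875 mm from the base axis. Payload 8.4 kg.
Tool frame: the origin (TCP) lies midway between the tips of the shut fingers; the grasp point (between the pads) lies 19 mm behind it; z points along the fingers, y is the direction in which the jaws open and shut (so a half turn about z gives the same grasp; the last joint's range is limited). The gripper opens to 87 mm and grips with 3 to 60 N. Pads are 19 mm wide; open, the fingers measure 117 mm over their backs; the gripper's body (75 mm by 190 mm) begins 51 mm behind the grasp point.
Start: joints at [-81.715, 19.091, 2.286, 83.961, -0.768, 76.965, -3.352], TCP at [156.908, 630.748, 222.546] pointing down, gripper open.
Joint ranges: [-147.57, 147.57], [-21.85, 119.76], [-74.77, 79.35], [14.55, 137.4], [-85.83, 265.84], [4.83, 119.75], [-152.11, 152.11]. Speed limits (degrees/s): [127.2, 127.2, 159.86, 159.86, 180, 180, 180].

INTERFACE

Orientations are given as a 3x3 rotation matrix whose columns are the frame's x, y, z axes.
In Python, from plant import robot, viewer, job gives the robot as it stands. The module is installed in compiled form; this text tells all that it offers.
- The arm moves only by the shell command python3 -m pendant 'ROWS' [FORCE]. ROWS is JSON, one flat list of numbers, 7 for each row, row after row: the shift along the tool's x, y, z in mm, then the turn, a rotation vector about the tool's x, y, z in rad, then the opening, from 0 (shut) to 1 (fully open). In form: [x, y, z, rx, ry, rz, claw, x, y, z, rx, ry, rz, claw, ...]. A call has exactly 8 rows; each row shifts and turns the commanded pose from where the row before left it, along the tool's axes as they then stand; what a row does not reach is not made up. A row lasts 1/12 s, in which the tool goes at most 41.7 mm and 7.16 degrees, less where a joint would pass 70% of its speed; a pose out of reach is approached as far as the arm can. A call with a gripper value outside its range is refused whole. The fingers move at their own pace and stop on an object; FORCE is the grip in N (left out, the last holds). Time passes only in rows, so rows that do not move let the fingers close, or fill a call up. It gives the time, the measured TCP pose, the force and the opening at its end, in the units of the state.
- robot.sense(): the state, without advancing time (a new reading comes with each control period).
- viewer.get_image(name): name is "scene" or "top"; returns a dict with "img" (384x512x3 uint8, red, green, blue), "depth" (384x512 float32, mm along the optical axis (not along the pixel's ray), 0 where there is no reading), "fx", "fy", "cx", "cy" (pixels), "origin" and "rotation" of the camera in the world. Camera axes: x right, y up, looking along -z (the intrinsics and any distortion apply to the point x, -y, -z); pixel columns grow to the right and rows downward; lengths in mm; the calibration is good to about 2 mm. A picture is of the moment at which its call begins.
- job.finish_job(): hands the job in, once; it reports no verdict.
The state is a dict: "time": time; "joint_positions": joint angles; "dq": joint speeds; "tau": joint torques, N m; "eef_pos": TCP position; "tcp_rot": TCP orientation; "force": force on the tool from outside, world axes, zero at the start; "moment": the same for the moment, N m; "opening": finger opening in mm.
Only numpy, scipy, OpenCV 4.12 (cv2) and the standard library are available. Lean on these libraries where they do the work, as an engineer would, in place of code of your own. Each camera call takes 0.05 s, during which the arm holds its last target. There are 200 camera calls.

## Working session

There is one attempt and no reset: what is moved stays moved. The work goes in short steps, Python scripts to look and compute and a shell command to move; the robot and the scene stay as the last step left them, time stands still between calls to the robot, and variables do not carry over. Pictures are saved under pics/ and viewed, about 8 in all and at most 12, crops included, and the job is handed in when it is done.

```bash
mkdir -p pics; python3 - <<'E'
from plant import robot,viewer
import cv2,numpy as np,pickle
s=robot.sense();print(s['time'],s['eef_pos'],np.round(s['tcp_rot'],3).tolist(),s['force'],s['opening'])
for n in("top","scene"):
    d=viewer.get_image(n);pickle.dump(d,open(n+'.pkl','wb'))
    print(n,d['fx'],d['fy'],d['cx'],d['cy'],d['origin'],np.round(d['rotation'],4).tolist(),[k for k in d])
    cv2.imwrite(f'pics/{n}0.png',cv2.resize(d['img'][...,::-1],(768,576)))
E
```

```text
0.0 [156.87324183 630.30648124 221.66409442] [[-0.97, 0.241, -0.0], [0.241, 0.97, -0.002], [-0.0, -0.002, -1.0]] [ 0.20516149 -0.06978155  0.28737534] 86.86978821043218
top 479.4853426708504 479.4853426708504 252.97892728671223 193.68771374764876 [ 265.8070908    60.11086338 1212.84856463] [[-0.0827, 0.9761, -0.201], [-0.9966, -0.0823, 0.0106], [-0.0062, 0.2012, 0.9795]] ['img', 'depth', 'fx', 'fy', 'cx', 'cy', 'origin', 'rotation']
scene 470.4856153128706 470.4856153128706 257.6399973367746 195.56238006202824 [  41.98663404 -954.70337122  575.48251243] [[0.8982, 0.1985, -0.3921], [-0.4394, 0.3847, -0.8117], [-0.0103, 0.9014, 0.4328]] ['img', 'depth', 'fx', 'fy', 'cx', 'cy', 'origin', 'rotation']
```

View pics/top0.png

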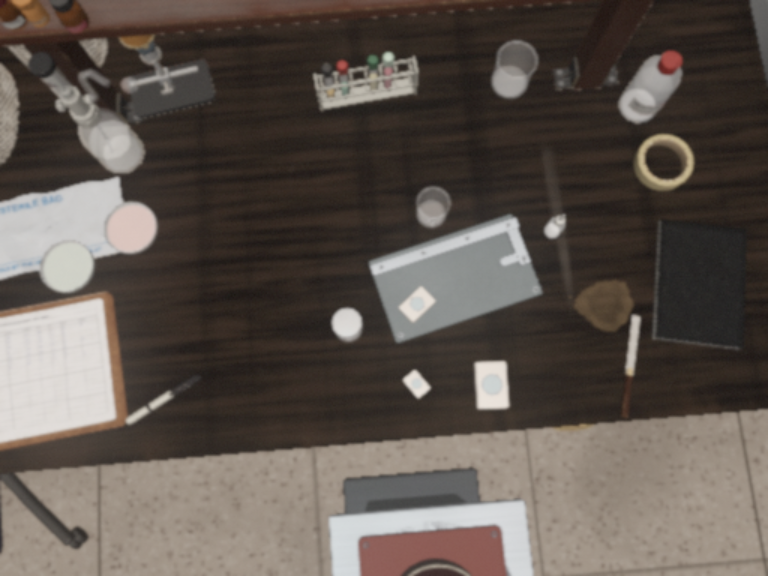

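View pics/scene0.png

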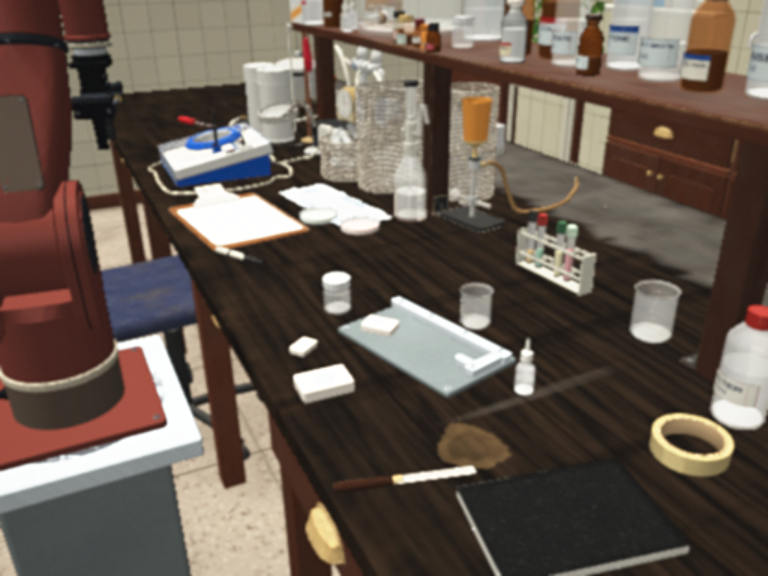

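The top view shows the plate at about (455,278) in the 1.5x picture, with the rail on its upper edge and the pocket on the right at (514,255). The chip is at (417,304), the jar at (347,324), the dropper at (555,227) and the beaker at (433,207). The chips at (417,384) and (491,385) are decoys lying off the plate.

```bash
cat > h.py <<'E'
import numpy as np,cv2
def cast(d,uv,z):
    uv=np.atleast_2d(np.asarray(uv,float));f=d['fx']
    r=np.c_[(uv[:,0]-d['cx'])/f,-(uv[:,1]-d['cy'])/d['fy'],-np.ones(len(uv))]@np.asarray(d['rotation']).T
    o=np.asarray(d['origin']);return (o+r*((z-o[2])/r[:,2])[:,None])
def pix(d,p):
    c=(np.atleast_2d(p)-d['origin'])@np.asarray(d['rotation'])
    return np.c_[d['cx']-d['fx']*c[:,0]/c[:,2],d['cy']+d['fy']*c[:,1]/c[:,2]]
def line(p):
    vx,vy,x,y=cv2.fitLine(np.float32(p[:,:2]),cv2.DIST_HUBER,0,.01,.01).ravel();return np.array([vx,vy]),np.array([x,y])
E
python3 - <<'E'
from h import *;import pickle
d=pickle.load(open('top.pkl','rb'));im=d['img']
for n,(u,v) in dict(plate=(300,195),rail=(295,162),chip=(271,210),chip2=(285,198),cheek=(343,174),stop=(346,162),dark=(240,220)).items(): print(n,im[v,u],d['depth'][v,u])
c=cv2.resize(im[125:240,215:375],None,fx=5,fy=5,interpolation=cv2.INTER_CUBIC);cv2.imwrite('pics/crop.png',c[...,::-1])
E
```

```text
plate [142 145 144] 1223.9895
rail [201 202 204] 1229.3049
chip [207 200 193] 1202.0786
chip2 [230 222 214] 1206.6252
cheek [184 185 186] 1226.1921
stop [205 207 208] 1225.4308
dark [127 123 120] 1191.6416
```

View pics/crop.png

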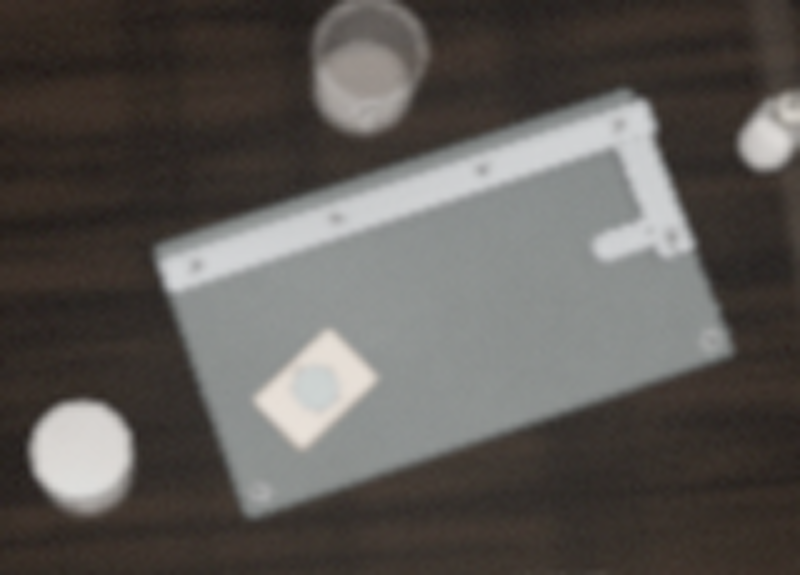

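```bash
cat > m.py <<'E'
from h import *;import pickle
d=pickle.load(open('top.pkl','rb'));K=8
x0,y0,x1,y1=215,125,375,240
im=cv2.resize(d['img'][y0:y1,x0:x1],None,fx=K,fy=K,interpolation=cv2.INTER_CUBIC).astype(int)
up=lambda p:(np.asarray(p,float)+.5)/K-.5+[x0,y0]
g=im.mean(2)
big=lambda m:max(cv2.findContours(m.astype(np.uint8),cv2.RETR_EXTERNAL,cv2.CHAIN_APPROX_NONE)[0],key=cv2.contourArea)[:,0]
plate=big(g>95)
P=cast(d,up(plate),10)[:,:2]
r=cv2.minAreaRect(np.float32(P));print('plate rect',r)
# bars: inner rail edge
bar=big((g>174)&(im[...,0]-im[...,2]<6));B=cast(d,up(bar),24)[:,:2]
a=np.deg2rad(r[2]);w,hh=r[1]
yaw=a if w<hh else a-np.pi/2
for it in range(3):
    R=np.array([[np.cos(yaw),-np.sin(yaw)],[np.sin(yaw),np.cos(yaw)]])
    L=P@R;x_lo=np.percentile(L[:,0],1)
    e=L[(L[:,0]<L[:,0].min()+6)&(abs(L[:,1]-L[:,1].mean())<110)]
    (v,c)=line(e);yaw+=-np.arctan2(v[0]*np.sign(v[1]),abs(v[1]))
R=np.array([[np.cos(yaw),-np.sin(yaw)],[np.sin(yaw),np.cos(yaw)]])
L=P@R;LB=B@R
xe=np.median(L[L[:,0]<L[:,0].min()+4][:,0]);ye=np.median(L[L[:,1]>L[:,1].max()-4][:,1])
# local edges
ym=ye-132
far=L[(abs(L[:,1]-ym)<100)&(L[:,0]>xe+100)][:,0]
rl=LB[(LB[:,1]>ym-60)&(LB[:,1]<ym+120)];xm=np.median(rl[:,0]);
inn=rl[rl[:,0]<xm+0.1];mid=(rl[:,0].min()+rl[:,0].max())/2
inn=rl[rl[:,0]<mid][:,0];out=rl[rl[:,0]>mid][:,0]
print('yaw',yaw,'x lo',xe,'x hi',np.median(far),'rail in/out',np.median(inn),np.median(out),'y hi',ye,'bar y',LB[:,1].min(),LB[:,1].max())
v,c=line(np.c_[rl[rl[:,0]<mid]]);print('rail slope',v[0]/v[1])
org=np.array([np.median(inn)-45,LB[:,1].max()-132]); 
print('centre from rail',org,'from plate',xe+75,ye-132)
org=(org+[xe+75,ye-132])/2
chip=big((im[...,0]-im[...,2]>8)&(g>175)&(np.indices(g.shape)[0]>60*K))
C=cast(d,up(chip),24)[:,:2]@R-org
q=cv2.minAreaRect(np.float32(C));print('chip in plate',q, cv2.boxPoints(q).round(1).tolist())
np.savez('fit.npz',R=R,org=org,yaw=yaw)
print('origin world',R@org)
E
python3 m.py
```

```text
plate rect ((526.4391479492188, -85.38298034667969), (151.15492248535156, 272.70440673828125), 14.026708602905273)
yaw 0.24581591511410636 x lo 414.71723563729284 x hi 565.0472832143316 rail in/out 535.170544574468 553.2109648018137 y hi -76.24305643950355 bar y -340.26492595519665 -76.74820383512018
rail slope -0.0006408255
centre from rail [ 490.17054457 -208.74820384] from plate 489.71723563729284 -208.24305643950356
chip in plate ((-25.052547454833984, 78.53340911865234), (37.776939392089844, 55.30017852783203), 24.803682327270508) [[-53.79999923706055, 95.69999694824219], [-30.600000381469727, 45.5], [3.700000047683716, 61.400001525878906], [-19.5, 111.5999984741211]]
origin world [525.95268579 -83.00129848]
```

Fit: plate yaw 0.246 rad, origin (526, -83). The edges and bar widths match the given sizes to about 1 mm. The chip is at plate (-25, 78.5), turned +24.8°. After a 62° turn, tool x, y and z become plate +y, plate +x and down.

```bash
python3 -m pendant '[0,0,0,0,0,0.12,0, 0,0,0,0,0,0.12,0, 0,0,0,0,0,0.12,0, 0,0,0,0,0,0.12,0, 0,0,0,0,0,0.12,0, 0,0,0,0,0,0.12,0, 0,0,0,0,0,0.12,0, 0,0,0,0,0,0.12,0]' 20
python3 -m pendant '[0,0,0,0,0,0.1216,0, -35,20,0,0,0,0,0, -35,20,0,0,0,0,0, -35,20,0,0,0,0,0, -35,20,0,0,0,0,0, -35,20,0,0,0,0,0, -35,20,0,0,0,0,0, -35,20,0,0,0,0,0]'
cat > st.py <<'E'
from plant import robot
import numpy as np
f=np.load('fit.npz');s=robot.sense();R=f['R']
p=np.array(s['eef_pos']);T=np.array(s['tcp_rot'])
R3=np.eye(3);R3[:2,:2]=R
print('t',round(s['time'],2),'plate xy',(R.T@p[:2]-f['org']).round(1),'z',p[2].round(1),'yaw err deg',np.rad2deg(np.arctan2(T[1,1],T[0,1])-f['yaw']).round(2),'zaxis',T[:,2].round(3),'F plate',(R3.T@s['force']).round(2),'open',round(s['opening'],1),'q',np.round(s['joint_positions'],0))
E
python3 st.py
```

```text
time: 0.77
eef_pos: [156.8, 630.5, 222.0]
tcp_rot: [[-0.353, 0.936, -0.0], [0.936, 0.353, -0.001], [-0.001, -0.001, -1.0]]
force: [0.6, 0.0, 0.5]
opening: 41.7
time: 1.43
eef_pos: [353.1, 425.3, 222.3]
tcp_rot: [[-0.243, 0.97, -0.0], [0.97, 0.243, -0.0], [-0.0, -0.0, -1.0]]
force: [0.3, -0.2, -0.3]
opening: 0.6
t 1.43 plate xy [-44.  535.1] z 222.3 yaw err deg -0.02 zaxis [-0. -0. -1.] F plate [ 0.25 -0.22 -0.25] open 0.6 q [-73.   8.  20.  99.  -3.  74. -38.]
```

```bash
python3 -m pendant '[-35,21,0,0,0,0,0, -35,21,0,0,0,0,0, -35,21,0,0,0,0,0, -35,-9.5,0,0,0,0,0, -35,-9.5,0,0,0,0,0, -35,-9.5,0,0,0,0,0, -35,-9.5,0,0,0,0,0, -35,-9.5,0,0,0,0,0]'
python3 -m pendant '[-35,-9.5,0,0,0,0,0, -35,-9.5,0,0,0,0,0, -35,-9.5,0,0,0,0,0, -35,-9.5,0,0,0,0,0, -35,-9.5,0,0,0,0,0, 0,0,35,0,0,0,0, 0,0,35,0,0,0,0, 0,0,35,0,0,0,0]'
python3 st.py
```

```text
time: 2.1
eef_pos: [434.8, 157.4, 222.2]
tcp_rot: [[-0.243, 0.97, -0.001], [0.97, 0.243, -0.0], [-0.0, -0.001, -1.0]]
force: [0.8, 0.4, -0.3]
opening: 0.6
time: 2.77
eef_pos: [431.9, -22.6, 116.8]
tcp_rot: [[-0.241, 0.97, 0.002], [0.97, 0.241, 0.002], [0.001, 0.002, -1.0]]
force: [-0.0, 0.8, -1.0]
opening: 0.3
t 2.77 plate xy [-76.6  81.5] z 116.8 yaw err deg -0.12 zaxis [ 0.002  0.002 -1.   ] F plate [ 0.17  0.78 -1.03] open 0.3 q [-50.  -5.  46. 122.   4.  61.   8.]
```

```bash
python3 -m pendant '[-3,1,30,0,0,0,0, 0,0,30,0,0,0,0, 0,0,15,0,0,0,0, 0,0,12,0,0,0,0, 0,0,10,0,0,0,0, 0,0,5,0,0,0,0, 0,0,0,0,0,0,0, 0,0,0,0,0,0,0]'
python3 st.py
cat > look.py <<'E'
import sys;from plant import viewer;from h import *
n=sys.argv[1];d=viewer.get_image('top')
f=np.load('fit.npz');R,org=f['R'],f['org']
x0,y0,x1,y1=215,125,375,240;K=5
im=cv2.resize(d['img'][y0:y1,x0:x1],None,fx=K,fy=K,interpolation=cv2.INTER_CUBIC)
cv2.imwrite(f'pics/{n}.png',im[...,::-1]);im=im.astype(int)
m=((im[...,0]-im[...,2]>8)&(im.mean(2)>165)).astype(np.uint8)
W=cast(d,(np.argwhere(np.ones(m.shape))[:,::-1]+.5)/K-.5+[x0,y0],24)[:,:2]@R-org
ok=((abs(W[:,0])<60)&(abs(W[:,1])<125)).reshape(m.shape)
for c in cv2.findContours(m*ok.astype(np.uint8),cv2.RETR_EXTERNAL,cv2.CHAIN_APPROX_NONE)[0]:
    if cv2.contourArea(c)<300: continue
    q=cv2.minAreaRect(np.float32(cast(d,(c[:,0]+.5)/K-.5+[x0,y0],24)[:,:2]@R-org));print('chip?',np.round(q[0],1),np.round(q[1],1),round(q[2],1))
E
python3 look.py a1
```

```text
time: 3.43
eef_pos: [433.4, -24.9, 15.7]
tcp_rot: [[-0.243, 0.97, -0.0], [0.97, 0.243, -0.0], [-0.0, -0.0, -1.0]]
force: [0.6, -0.2, 0.5]
opening: 0.8
t 3.43 plate xy [-75.6  78.9] z 15.7 yaw err deg -0.04 zaxis [-0. -0. -1.] F plate [ 0.53 -0.29  0.51] open 0.8 q [-47.   9.  48. 127.  -9.  47.  21.]
```

View pics/a1.png

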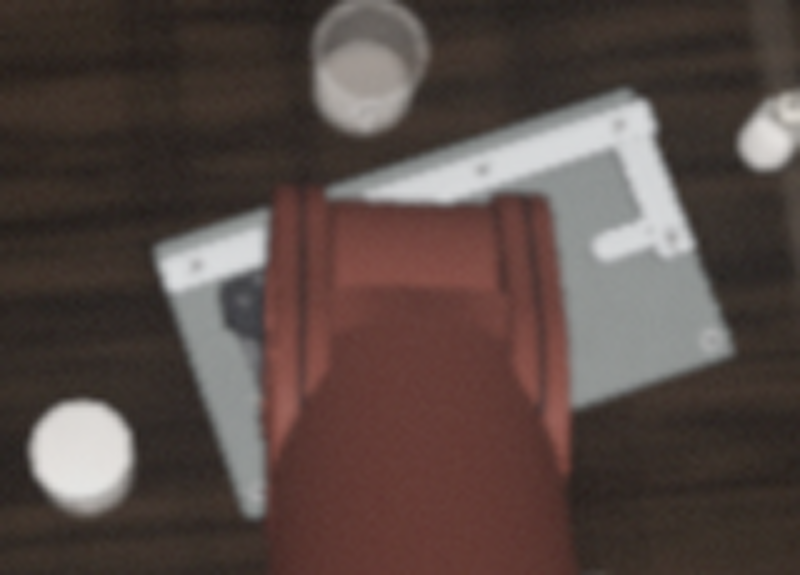

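The arm hides the chip from the top camera, so I'll push gently and watch the force and the scene camera.

```bash
python3 -m pendant '[0,5,2,0,0,0,0, 0,6,0,0,0,0,0, 0,6,0,0,0,0,0, 0,6,0,0,0,0,0, 0,6,0,0,0,0,0, 0,6,0,0,0,0,0, 0,6,0,0,0,0,0, 0,4,0,0,0,0,0]'
python3 st.py
python3 - <<'E'
from plant import viewer;import cv2
d=viewer.get_image('scene');cv2.imwrite('pics/s1.png',cv2.resize(d['img'][190:270,210:360],None,fx=5,fy=5,interpolation=cv2.INTER_CUBIC)[...,::-1])
E
```

```text
time: 4.15
eef_pos: [477.9, -13.6, 13.6]
tcp_rot: [[-0.243, 0.97, 0.0], [0.97, 0.243, -0.0], [-0.0, 0.0, -1.0]]
force: [0.6, 0.0, -0.3]
opening: 0.4
t 4.15 plate xy [-29.7  79. ] z 13.6 yaw err deg -0.01 zaxis [ 0. -0. -1.] F plate [ 0.58 -0.13 -0.32] open 0.4 q [-45.  16.  46. 122. -15.  48.  24.]
```

View pics/s1.png

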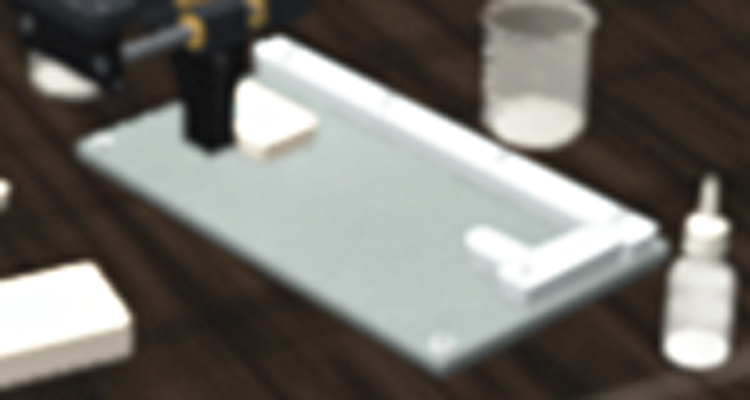

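The fingertips are against the chip's long side and the chip lies flat; it has turned towards the rail. Continuing to the rail.

```bash
python3 -m pendant '[0,5,0,0,0,0,0, 0,5,0,0,0,0,0, 0,5,0,0,0,0,0, 0,4,0,0,0,0,0, 0,2,0,0,0,0,0, 0,1,0,0,0,0,0, 0,1,0,0,0,0,0, 0,0,0,0,0,0,0]'
python3 st.py
```

```text
time: 4.87
eef_pos: [499.4, -8.2, 13.6]
tcp_rot: [[-0.243, 0.97, -0.0], [0.97, 0.243, -0.0], [-0.0, -0.0, -1.0]]
force: [0.1, -0.5, -0.3]
opening: 1.0
t 4.87 plate xy [-7.5 79. ] z 13.6 yaw err deg -0.03 zaxis [-0. -0. -1.] F plate [-0.05 -0.47 -0.29] open 1.0 q [-43.  18.  45. 119. -17.  49.  25.]
```

```bash
python3 -m pendant '[0,1,0,0,0,0,0, 0,0.5,0,0,0,0,0, 0,0.5,0,0,0,0,0, 0,0,0,0,0,0,0, 0,0,0,0,0,0,0, 0,0,0,0,0,0,0, 0,0,0,0,0,0,0, 0,0,0,0,0,0,0]'
python3 st.py
python3 - <<'E'
from plant import viewer;import cv2
d=viewer.get_image('scene');cv2.imwrite('pics/s2.png',cv2.resize(d['img'][190:270,210:360],None,fx=5,fy=5,interpolation=cv2.INTER_CUBIC)[...,::-1])
E
```

```text
time: 5.53
eef_pos: [501.3, -7.7, 13.6]
tcp_rot: [[-0.243, 0.97, -0.0], [0.97, 0.243, 0.0], [0.0, -0.0, -1.0]]
force: [0.2, -0.4, -0.9]
opening: 0.5
t 5.53 plate xy [-5.6 79. ] z 13.6 yaw err deg -0.02 zaxis [-0.  0. -1.] F plate [ 0.08 -0.4  -0.92] open 0.5 q [-43.  19.  45. 119. -17.  49.  25.]
```

View pics/s2.png

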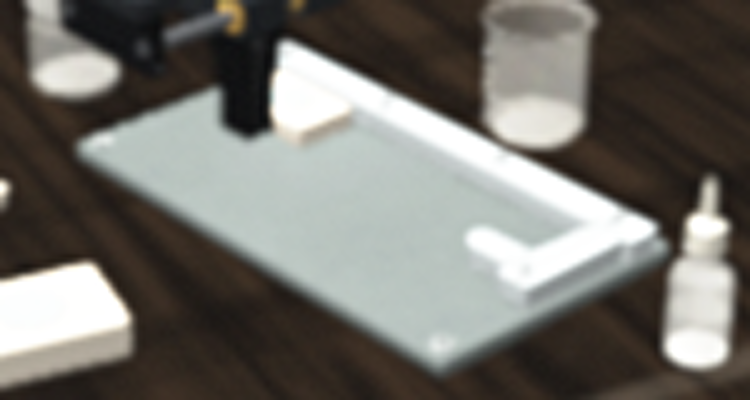

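It is near the rail with no contact force yet. I'll creep on until the force rises.

```bash
python3 -m pendant '[0,0.7,0,0,0,0,0, 0,0,0,0,0,0,0, 0,0.7,0,0,0,0,0, 0,0,0,0,0,0,0, 0,0.7,0,0,0,0,0, 0,0,0,0,0,0,0, 0,0,0,0,0,0,0, 0,0,0,0,0,0,0]';python3 st.py;
python3 -m pendant '[0,0.7,0,0,0,0,0, 0,0,0,0,0,0,0, 0,0.7,0,0,0,0,0, 0,0,0,0,0,0,0, 0,0,0,0,0,0,0, 0,0,0,0,0,0,0, 0,0,0,0,0,0,0, 0,0,0,0,0,0,0]';python3 st.py
```

```text
time: 6.25
eef_pos: [503.4, -7.2, 13.6]
tcp_rot: [[-0.243, 0.97, -0.0], [0.97, 0.243, -0.0], [-0.0, -0.0, -1.0]]
force: [-0.6, -0.8, 0.7]
opening: 1.0
t 6.25 plate xy [-3.5 79. ] z 13.6 yaw err deg -0.02 zaxis [-0. -0. -1.] F plate [-0.74 -0.59  0.66] open 1.0 q [-43.  19.  45. 118. -17.  49.  26.]
time: 6.92
eef_pos: [504.7, -6.9, 13.6]
tcp_rot: [[-0.243, 0.97, -0.0], [0.97, 0.243, -0.0], [-0.0, -0.0, -1.0]]
force: [-0.6, 0.5, -0.7]
opening: -0.1
t 6.92 plate xy [-2.1 79. ] z 13.6 yaw err deg -0.03 zaxis [-0. -0. -1.] F plate [-0.42  0.6  -0.66] open -0.1 q [-43.  19.  45. 118. -18.  49.  26.]
```

```bash
python3 -m pendant '[0,0.7,0,0,0,0,0, 0,0,0,0,0,0,0, 0,0.7,0,0,0,0,0, 0,0,0,0,0,0,0, 0,0.7,0,0,0,0,0, 0,0,0,0,0,0,0, 0,0,0,0,0,0,0, 0,0,0,0,0,0,0]';python3 st.py;python3 - <<'E'
from plant import viewer;import cv2
d=viewer.get_image('scene');cv2.imwrite('pics/s3.png',cv2.resize(d['img'][190:230,235:295],None,fx=12,fy=12,interpolation=cv2.INTER_CUBIC)[...,::-1])
E
```

```text
time: 7.58
eef_pos: [506.0, -6.5, 13.3]
tcp_rot: [[-0.243, 0.97, -0.002], [0.97, 0.243, -0.0], [0.0, -0.001, -1.0]]
force: [-5.0, -1.3, 1.1]
opening: 0.3
t 7.58 plate xy [-0.8 79.1] z 13.3 yaw err deg -0.03 zaxis [-0.002 -0.    -1.   ] F plate [-5.15 -0.09  1.14] open 0.3 q [-43.  19.  44. 118. -18.  50.  26.]
```

View pics/s3.png

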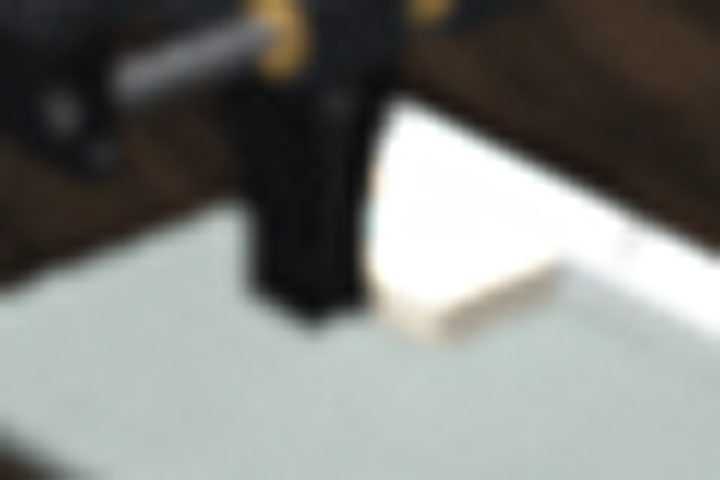

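Contact is made at 5 N, with the chip against the rail. One more press and hold, then back off, lift, move clear and check.

```bash
python3 -m pendant '[0,0.7,0,0,0,0,0, 0,0.3,0,0,0,0,0, 0,0,0,0,0,0,0, 0,0,0,0,0,0,0, 0,-2,0,0,0,0,0, 0,-10,0,0,0,0,0, 0,-8,-15,0,0,0,0, 0,0,-25,0,0,0,0]';
python3 -m pendant '[30,0,-25,0,0,0,0, 38,0,0,0,0,0,0, 38,0,0,0,0,0,0, 38,0,0,0,0,0,0, 38,0,0,0,0,0,0, 38,0,0,0,0,0,0, 0,0,0,0,0,0,0, 0,0,0,0,0,0,0]';python3 st.py; python3 look.py a2
```

```text
time: 8.3
eef_pos: [485.3, -11.8, 52.1]
tcp_rot: [[-0.242, 0.97, -0.004], [0.97, 0.242, -0.001], [-0.0, -0.004, -1.0]]
force: [0.6, 0.7, 0.1]
opening: 0.6
time: 8.97
eef_pos: [434.4, 204.6, 78.8]
tcp_rot: [[-0.247, 0.969, 0.001], [0.969, 0.247, 0.001], [0.001, 0.001, -1.0]]
force: [-0.4, 0.2, 0.2]
opening: 0.7
t 8.97 plate xy [-18.8 301.2] z 78.8 yaw err deg 0.24 zaxis [ 0.001  0.001 -1.   ] F plate [-0.37  0.3   0.18] open 0.7 q [-67.   7.  40. 118.  -6.  56. -10.]
chip? [26.2 76.7] [56.5 37.3] 90.0
```

View pics/a2.png

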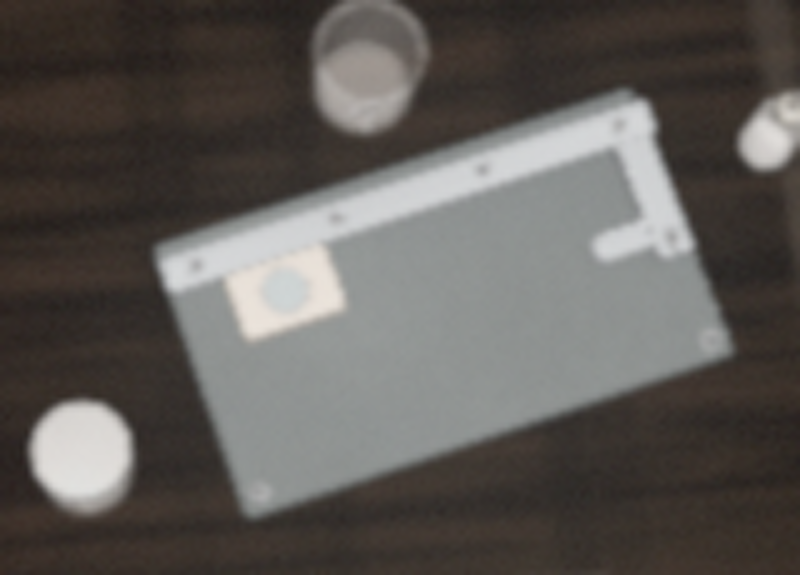

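The chip lies parallel to the rail (0°) at plate (26.2, 76.7), and the neighbours stand where they were. Next I go behind its +y end.

```bash
python3 -m pendant '[-35,8,0,0,0,0,0, -35,8,0,0,0,0,0, -35,8,0,0,0,0,0, -35,8,0,0,0,0,0, -35,8,0,0,0,0,0, 0,0,0,0,0,0,0, 0,0,15,0,0,0,0, 0,0,15,0,0,0,0]';python3 st.py
```

```text
time: 9.68
eef_pos: [517.2, 39.6, 49.0]
tcp_rot: [[-0.238, 0.971, 0.003], [0.971, 0.238, 0.0], [-0.0, 0.003, -1.0]]
force: [-0.5, 0.1, -0.4]
opening: 0.6
t 9.68 plate xy [ 21.4 121.1] z 49.0 yaw err deg -0.29 zaxis [ 0.003  0.    -1.   ] F plate [-0.45  0.21 -0.39] open 0.6 q [-48.  17.  45. 115. -15.  54.  18.]
```

```bash
python3 -m pendant '[3,0,15,0,0,0,0, 0,0,12,0,0,0,0, 0,0,8,0,0,0,0, 0,0,0,0,0,0,0, -3,0,0,0,0,0,0, -3,0,0,0,0,0,0, -3,0,0,0,0,0,0, 0,0,0,0,0,0,0]';python3 st.py
python3 -m pendant '[-3,0,0,0,0,0,0, -3,0,0,0,0,0,0, -5,0,0,0,0,0,0, -6,0.2,0,0,0,0,0, -6,0.2,0,0,0,0,0, -6,0.2,0,0,0,0,0, -4,0,0,0,0,0,0, 0,0,0,0,0,0,0]';python3 st.py; python3 - <<'E'
from plant import viewer;import cv2
d=viewer.get_image('scene');cv2.imwrite('pics/s4.png',cv2.resize(d['img'][190:260,230:350],None,fx=6,fy=6,interpolation=cv2.INTER_CUBIC)[...,::-1])
E
```

```text
time: 10.35
eef_pos: [518.3, 35.7, 14.3]
tcp_rot: [[-0.242, 0.97, 0.001], [0.97, 0.242, 0.0], [-0.0, 0.001, -1.0]]
force: [-0.6, 0.2, -0.5]
opening: 0.4
t 10.35 plate xy [ 21.5 117. ] z 14.3 yaw err deg -0.08 zaxis [ 0.001  0.    -1.   ] F plate [-0.52  0.33 -0.51] open 0.4 q [-46.  20.  43. 116. -18.  50.  21.]
time: 11.02
eef_pos: [526.5, 3.3, 13.6]
tcp_rot: [[-0.241, 0.97, 0.0], [0.97, 0.241, -0.001], [-0.001, 0.0, -1.0]]
force: [-0.6, -0.3, 0.4]
opening: 0.9
t 11.02 plate xy [21.5 83.6] z 13.6 yaw err deg -0.12 zaxis [ 0.    -0.001 -1.   ] F plate [-0.64 -0.18  0.45] open 0.9 q [-42.  22.  43. 115. -19.  50.  25.]
```

View pics/s4.png

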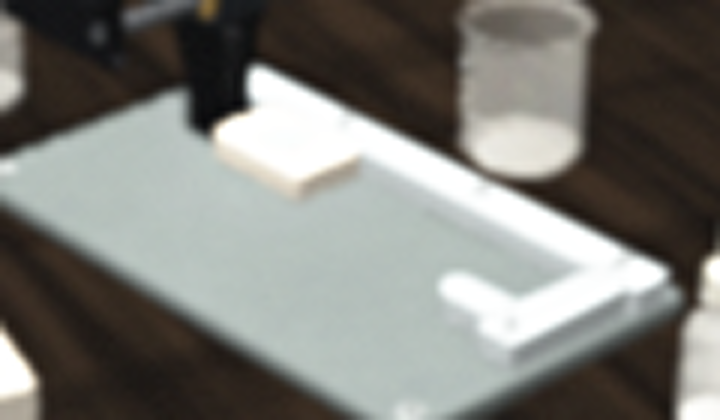

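The chip slides along the rail, still flat. I'll carry on to the mouth and look there.

```bash
python3 -m pendant '[-4,0.2,0,0,0,0,0, -6,0.2,0,0,0,0,0, -6,0.2,0,0,0,0,0, -6,0.2,0,0,0,0,0, -6,0.2,0,0,0,0,0, -6,0.2,0,0,0,0,0, -6,0.2,0,0,0,0,0, -6,0.2,0,0,0,0,0]';python3 st.py
python3 -m pendant '[-6,0.2,0,0,0,0,0, -6,0.2,0,0,0,0,0, -6,0.2,0,0,0,0,0, -6,0.1,0,0,0,0,0, -5,0,0,0,0,0,0, -3,0,0,0,0,0,0, 0,0,0,0,0,0,0, 0,0,0,0,0,0,0]';python3 st.py; python3 - <<'E'
from plant import viewer;import cv2
d=viewer.get_image('scene');cv2.imwrite('pics/s5.png',cv2.resize(d['img'][190:260,230:350],None,fx=6,fy=6,interpolation=cv2.INTER_CUBIC)[...,::-1])
E
```

```text
time: 11.73
eef_pos: [539.1, -40.2, 13.6]
tcp_rot: [[-0.243, 0.97, -0.0], [0.97, 0.243, -0.0], [-0.0, -0.0, -1.0]]
force: [-0.1, 0.8, 0.6]
opening: 0.3
t 11.73 plate xy [23.2 38.3] z 13.6 yaw err deg -0.03 zaxis [-0. -0. -1.] F plate [0.11 0.79 0.57] open 0.3 q [-37.  23.  43. 113. -20.  51.  31.]
time: 12.4
eef_pos: [547.4, -70.5, 13.5]
tcp_rot: [[-0.243, 0.97, -0.0], [0.97, 0.243, -0.0], [0.0, -0.0, -1.0]]
force: [-0.2, 0.5, -0.7]
opening: 0.5
t 12.4 plate xy [23.9  6.9] z 13.5 yaw err deg -0.04 zaxis [-0. -0. -1.] F plate [-0.08  0.54 -0.71] open 0.5 q [-33.  25.  43. 112. -21.  52.  35.]
```

View pics/s5.png

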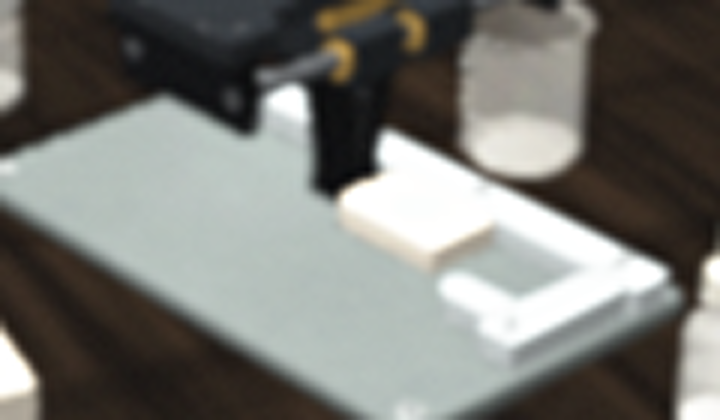

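It is at the mouth and looks flat to the rail. A quick numerical check of its angle before it enters.

```bash
cat > sc.py <<'E'
from plant import viewer;from h import *
d=viewer.get_image('scene');f=np.load('fit.npz');R,org=f['R'],f['org'];K=4
x0,y0,x1,y1=220,185,370,275
im=cv2.resize(d['img'][y0:y1,x0:x1],None,fx=K,fy=K,interpolation=cv2.INTER_CUBIC).astype(int)
m=((im[...,0]-im[...,2]>10)&(im.mean(2)>190)).astype(np.uint8)
for c in cv2.findContours(m,cv2.RETR_EXTERNAL,cv2.CHAIN_APPROX_NONE)[0]:
    P=cast(d,(c[:,0]+.5)/K-.5+[x0,y0],24)[:,:2]@R-org
    if cv2.contourArea(c)<400 or abs(P.mean(0)[0])>70 or abs(P.mean(0)[1])>130: continue
    q=cv2.minAreaRect(np.float32(P));print('scene chip',np.round(q[0],1),np.round(q[1],1),round(q[2],1),'ext',P.min(0).round(1),P.max(0).round(1))
E
python3 sc.py; python3 look.py a3
```

```text
scene chip [ 15.9 -36.3] [47.1 64.6] 3.9 ext [ -6.4 -70.2] [41.2 -2.6]
```

```bash
for t in 215 225 235; do sed "s/>190/>$t/;s/>10)/>4)/" sc.py > sc2.py; python3 sc2.py; done
```

```text
scene chip [ 20.5 -32.9] [43.5 60.8] 1.6 ext [ -1.2 -62.7] [42.9 -2. ]
scene chip [ 22.1 -33. ] [40.3 59.6] 2.5 ext [  2.6 -61.9] [43.4 -2.4]
```

The scene view gives an angle of about 2°, within limits but blurred by the chip's side faces. A second press on its long side at the mouth makes sure it is flat.

```bash
python3 -m pendant '[8,0,0,0,0,0,0, 0,0,-20,0,0,0,0, 0,0,-15,0,0,0,0, -23,-22,0,0,0,0,0, -24,-22,0,0,0,0,0, 0,0,0,0,0,0,0, 0,0,0,0,0,0,0, 0,0,20,0,0,0,0]';python3 st.py; python3 -m pendant '[0,0,10,0,0,0,0, 0,0,5,0,0,0,0, 0,4,0,0,0,0,0, 0,4,0,0,0,0,0, 0,3,0,0,0,0,0, 0,3,0,0,0,0,0, 0,2,0,0,0,0,0, 0,0,0,0,0,0,0]'; python3 st.py
```

```text
time: 13.37
eef_pos: [516.8, -118.5, 31.1]
tcp_rot: [[-0.243, 0.97, 0.005], [0.97, 0.243, 0.001], [-0.0, 0.005, -1.0]]
force: [1.3, 0.8, 0.4]
opening: 0.5
t 13.37 plate xy [-17.5 -32.2] z 31.1 yaw err deg -0.04 zaxis [ 0.005  0.001 -1.   ] F plate [1.47 0.41 0.36] open 0.5 q [-31.  21.  46. 114. -19.  52.  39.]
time: 14.03
eef_pos: [530.5, -114.8, 13.9]
tcp_rot: [[-0.243, 0.97, 0.001], [0.97, 0.243, -0.0], [-0.0, 0.001, -1.0]]
force: [0.4, 0.2, -0.3]
opening: 0.7
t 14.03 plate xy [ -3.3 -32. ] z 13.9 yaw err deg 0.0 zaxis [ 0.001 -0.    -1.   ] F plate [ 0.46  0.12 -0.33] open 0.7 q [-29.  24.  44. 113. -21.  51.  40.]
```

```bash
python3 -m pendant '[0,0.8,0,0,0,0,0, 0,0.7,0,0,0,0,0, 0,0.7,0,0,0,0,0, 0,0.6,0,0,0,0,0, 0,0.4,0,0,0,0,0, 0,0,0,0,0,0,0, 0,0,0,0,0,0,0, 0,0,0,0,0,0,0]'; python3 st.py
```

```text
time: 14.7
eef_pos: [532.8, -114.3, 13.6]
tcp_rot: [[-0.243, 0.97, -0.0], [0.97, 0.243, 0.0], [0.0, -0.0, -1.0]]
force: [-0.0, 0.0, 0.3]
opening: 0.7
t 14.7 plate xy [ -1. -32.] z 13.6 yaw err deg -0.03 zaxis [-0.  0. -1.] F plate [-0.04  0.01  0.33] open 0.7 q [-29.  24.  44. 113. -21.  52.  40.]
```

```bash
python3 -m pendant '[0,0.5,0,0,0,0,0, 0,0.5,0,0,0,0,0, 0,0.3,0,0,0,0,0, 0,0,0,0,0,0,0, 0,0,0,0,0,0,0, 0,0,0,0,0,0,0, 0,0,0,0,0,0,0, 0,0,0,0,0,0,0]'; python3 st.py
```

```text
time: 15.37
eef_pos: [533.0, -114.2, 13.2]
tcp_rot: [[-0.243, 0.97, -0.002], [0.97, 0.243, -0.0], [0.0, -0.002, -1.0]]
force: [-5.1, -1.6, 1.8]
opening: 0.1
t 15.37 plate xy [ -0.7 -32. ] z 13.2 yaw err deg -0.05 zaxis [-0.002 -0.    -1.   ] F plate [-5.3  -0.33  1.83] open 0.1 q [-29.  24.  44. 113. -21.  52.  40.]
```

The chip is pressed flat, with contact at the same reading as before. Back behind its end.

```bash
python3 -m pendant '[0,-3,0,0,0,0,0, 0,-10,0,0,0,0,0, 0,0,-20,0,0,0,0, 0,0,-15,0,0,0,0, 23,18,0,0,0,0,0, 24,18,0,0,0,0,0, 0,0,0,0,0,0,0, 0,0,15,0,0,0,0]';python3 st.py; python3 -m pendant '[0,0,15,0,0,0,0, 0,0,5,0,0,0,0, 0,0,0,0,0,0,0, -3,0,0,0,0,0,0, -3,0,0,0,0,0,0, -3,0,0,0,0,0,0, -4,0.2,0,0,0,0,0, -4,0.2,0,0,0,0,0]'; python3 st.py
```

```text
time: 16.03
eef_pos: [547.3, -60.8, 35.6]
tcp_rot: [[-0.246, 0.969, 0.005], [0.969, 0.246, 0.001], [-0.0, 0.005, -1.0]]
force: [0.1, -1.1, 0.7]
opening: 0.2
t 16.03 plate xy [26.1 16.3] z 35.6 yaw err deg 0.18 zaxis [ 0.005  0.001 -1.   ] F plate [-0.11 -1.07  0.71] open 0.2 q [-35.  22.  44. 111. -19.  54.  33.]
time: 16.7
eef_pos: [549.9, -79.7, 14.0]
tcp_rot: [[-0.243, 0.97, 0.001], [0.97, 0.243, 0.0], [-0.0, 0.001, -1.0]]
force: [0.5, -0.5, -0.7]
opening: 0.7
t 16.7 plate xy [24.  -2.6] z 14.0 yaw err deg -0.03 zaxis [ 0.001  0.    -1.   ] F plate [ 0.37 -0.66 -0.73] open 0.7 q [-32.  25.  43. 111. -22.  52.  36.]
```

```bash
python3 -m pendant '[-6,0.2,0,0,0,0,0, -6,0.2,0,0,0,0,0, -6,0.2,0,0,0,0,0, -6,0.2,0,0,0,0,0, -5,0.1,0,0,0,0,0, -4,0.1,0,0,0,0,0, -3,0,0,0,0,0,0, -2,0,0,0,0,0,0]'; python3 st.py; python3 -m pendant '[-1,0,0,0,0,0,0, -1,0,0,0,0,0,0, -0.5,0,0,0,0,0,0, -0.5,0,0,0,0,0,0, 0,0,0,0,0,0,0, 0,0,0,0,0,0,0, 0,0,0,0,0,0,0, 0,0,0,0,0,0,0]'; python3 st.py
```

```text
time: 17.37
eef_pos: [559.8, -116.2, 13.6]
tcp_rot: [[-0.243, 0.97, -0.0], [0.97, 0.243, -0.0], [-0.0, -0.0, -1.0]]
force: [0.5, -0.8, 0.1]
opening: 0.7
t 17.37 plate xy [ 24.7 -40.5] z 13.6 yaw err deg -0.04 zaxis [-0. -0. -1.] F plate [ 0.33 -0.87  0.12] open 0.7 q [-28.  27.  43. 109. -23.  53.  40.]
time: 18.03
eef_pos: [560.4, -118.6, 13.6]
tcp_rot: [[-0.243, 0.97, -0.0], [0.97, 0.243, -0.0], [-0.0, -0.0, -1.0]]
force: [-0.5, 0.5, -1.0]
opening: 0.5
t 18.03 plate xy [ 24.8 -42.9] z 13.6 yaw err deg -0.02 zaxis [-0. -0. -1.] F plate [-0.35  0.59 -1.01] open 0.5 q [-27.  27.  43. 109. -23.  53.  41.]
```

```bash
python3 -m pendant '[-0.7,0,0,0,0,0,0, 0,0,0,0,0,0,0, -0.7,0,0,0,0,0,0, 0,0,0,0,0,0,0, -0.7,0,0,0,0,0,0, 0,0,0,0,0,0,0, 0,0,0,0,0,0,0, 0,0,0,0,0,0,0]'; python3 st.py; python3 -m pendant '[-0.7,0,0,0,0,0,0, 0,0,0,0,0,0,0, -0.7,0,0,0,0,0,0, 0,0,0,0,0,0,0, 0,0,0,0,0,0,0, 0,0,0,0,0,0,0, 0,0,0,0,0,0,0, 0,0,0,0,0,0,0]'; python3 st.py
```

```text
time: 18.7
eef_pos: [561.0, -120.8, 13.6]
tcp_rot: [[-0.243, 0.97, 0.0], [0.97, 0.243, -0.0], [-0.0, 0.0, -1.0]]
force: [1.4, 0.2, -0.4]
opening: 0.4
t 18.7 plate xy [ 24.8 -45.1] z 13.6 yaw err deg -0.03 zaxis [ 0. -0. -1.] F plate [ 1.38 -0.19 -0.36] open 0.4 q [-27.  27.  43. 109. -23.  53.  41.]
time: 19.37
eef_pos: [561.1, -121.4, 13.5]
tcp_rot: [[-0.243, 0.97, -0.0], [0.97, 0.243, 0.001], [0.001, -0.0, -1.0]]
force: [-1.5, 4.8, 1.8]
opening: 0.3
t 19.37 plate xy [ 24.8 -45.8] z 13.5 yaw err deg 0.0 zaxis [-0.     0.001 -1.   ] F plate [-0.32  5.02  1.84] open 0.3 q [-27.  27.  43. 109. -23.  53.  41.]
```

Firm stop at y = -45.8, about where home should be. Backing off, lifting and moving clear to look.

```bash
python3 -m pendant '[0,0,0,0,0,0,0, 3,0,0,0,0,0,0, 10,0,0,0,0,0,0, 0,0,-25,0,0,0,0, 0,0,-40,0,0,0,0, 38,0,0,0,0,0,0, 38,0,0,0,0,0,0, 38,0,0,0,0,0,0]' 
python3 -m pendant '[38,-10,0,0,0,0,0, 38,-10,0,0,0,0,0, 38,-10,0,0,0,0,0, 38,-10,0,0,0,0,0, 38,0,0,0,0,0,0, 38,0,0,0,0,0,0, 0,0,0,0,0,0,0, 0,0,0,0,0,0,0]'; python3 st.py; python3 look.py a4
```

```text
time: 20.03
eef_pos: [530.4, 2.0, 79.3]
tcp_rot: [[-0.241, 0.971, 0.002], [0.971, 0.241, 0.0], [-0.0, 0.002, -1.0]]
force: [-0.3, 1.1, -1.1]
opening: 0.3
time: 20.7
eef_pos: [435.5, 214.8, 78.6]
tcp_rot: [[-0.247, 0.969, 0.001], [0.969, 0.247, 0.0], [-0.0, 0.001, -1.0]]
force: [1.0, -0.9, -0.9]
opening: 0.2
t 20.7 plate xy [-15.3 310.9] z 78.6 yaw err deg 0.24 zaxis [ 0.001  0.    -1.   ] F plate [ 0.71 -1.12 -0.9 ] open 0.2 q [-68.   8.  39. 118.  -6.  56. -11.]
chip? [ 26.1 -82.1] [55.1 37.4] 89.9
```

View pics/a4.png

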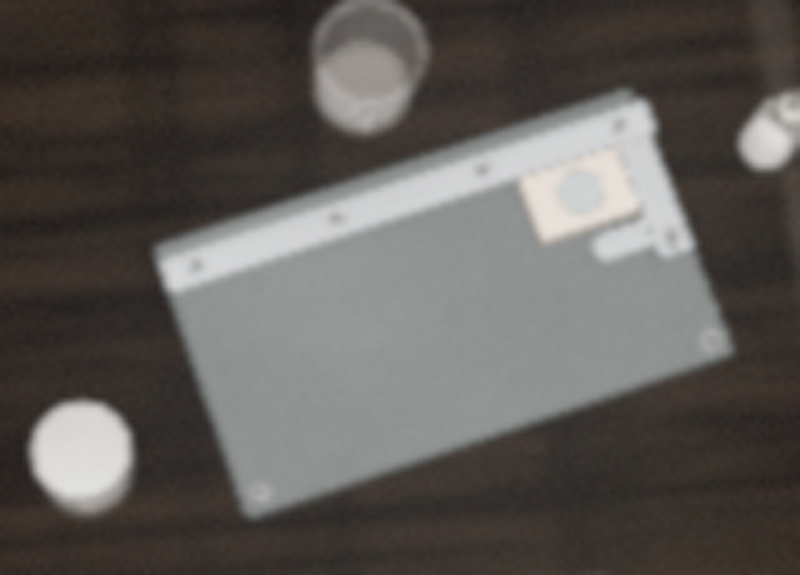

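The chip is in the corner at (26.1, -82.1), the same x as when it was pressed to the rail, and parallel to 0.1°. The neighbours have not moved and the arm is clear, so I'm handing in.

```bash
python3 -c "from plant import job;print(job.finish_job())"
```

```text
the job is handed in; nothing more can be done
None
```

The chip is home in the corner pocket, let go, and the job is handed in at about 21 s of the 45 s.

**What I did:** With the shut fingers I pushed the chip across to the rail until about 5 N of contact. I then slid it by its +y end to the pocket's mouth and pressed its long side to the rail again. Last, I pushed it in until the end stop answered with about 5 N, backed off and moved away.

**Last checks (top view):**

| | Measured | Home |
|---|---|---|
| Chip x in the plate's frame | 26.1 mm | 27 mm |
| Chip y in the plate's frame | -82.1 mm | -83 mm |
| Angle to the rail | about 0.1° | 0° |

- Both offsets are within the calibration error. The x reading matches the 26.2 mm seen when the chip was pressed to the rail.
- By eye, the jar, dropper bottle and beaker stand where they started. The arm is well clear of everything.

**What disagreed:**
- The fingertips are thinner than I assumed, so contact with the rail came about 5 mm later than expected.
- At the mouth the scene view suggested the chip was turned 2 to 4°. That reading was blurred by the chip's side faces, and it is why I pressed the chip to the rail a second time. I did not measure the angle again until the final view.

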